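# Snap the cover onto the instrument box

### The job

Fit the longer of the two loose covers onto the open instrument box: lift it by its grip bar, set its two holes over the box's two pins, and press straight down past the resistance until both end catches snap over it and it lies fully home. Do not let go: finish while you are still pressing the cover down firmly. Leave the shorter cover and the other things on the bench where they are.

Things in the scene. Friction and masses are not known exactly. Their poses are not given: they have to be found in the camera images.
- housing: The open instrument box, grey plastic, fixed to the bench: 76 mm (its x) by 120 mm (its y), rim 45 mm above the bench, walls 4 mm. Origin: centre of its underside, z up. Two steel pins, 8 mm in diameter, stand at x = 0, y = -42 and +42 mm and rise 32 mm above the rim (the top 10 mm taper to 3 mm). A black spring catch stands at each end (y = -60 and +60 mm).
- seat (a point): Centre of the box's rim plane, 45 mm above the housing's origin, axes as the housing. The cover is home when its origin is here and its long side lies along the box's y, either way round.
- catch_left (a joint): Outward travel (m) of the black catch at the box's +y end: 0 at rest, at most 0.008. 24 mm wide, it reaches 20 mm above the rim; its nose overhangs the rim by 3 mm, 5 to 7 mm above it, with a slope on top. Pressed down, the cover's end edge pushes it out; it springs back to 0 over the cover when this is home.
- catch_right (a joint): The same for the catch at the -y end. Together they resist from about 13 mm above the rim, growing to roughly 15 N at about 7 mm above it; then the resistance drops suddenly to a few N and the cover goes on down to the rim, which is rigid. A steady push of 10 to 15 N on the seated cover is a firm one.
- cover: The longer loose cover, grey plastic, about 120 g: a flat plate 76 mm (its x) by 120 mm (its y), 4 mm thick, lying flat on the bench. Origin: centre of its underside, z up. On top in the middle is a grip bar 14 mm wide (x), 44 mm long (y), rising 32 mm above the plate (36 mm above the origin). Two square holes 11 mm wide at x = 0, y = -42 and +42 mm take the box's pins. It fits either way round.
- short_cover: A shorter cover for some other box, not to be moved: plate 76 by 84 by 4 mm with the same grip bar and no holes, lying flat on the bench. Origin: centre of its underside.
- screwdriver: Bystander: screwdriver, 180 mm long, lying roughly along x between the box and the covers; origin near its middle.
- motor: Bystander: small metal motor, 26 by 50 mm, 24 mm high; origin under its middle.
- mouse: Bystander: black computer mouse, 100 by 58 mm, 26 mm high; origin under its middle.
- tape_roll: Bystander: roll of tape lying flat, 68 mm across, 19 mm high; origin under its middle.
- screw_jar: Bystander: glass jar, 56 mm across, 60 mm high; origin under its middle.
- rover: Bystander: small four-wheeled robot, about 126 by 168 mm, 62 mm high; origin under its middle on the bench.
Things that resemble listed ones, but are neither listed nor needed, are in the scene too. What is shaped like the cover but orange or red is not meant.

How it is judged:
By the outcome, as a careful person would: the job done as asked, in the order asked, and still so for the second after the job is handed in, while the arm keeps its last pose, push and grip.
It also fails if it takes over 42 s, if anything falls off the work surface, if the arm or the gripper's body presses on something with over 40 N, if the wrist force passes 120 N, or if a joint passes its speed limit or range.

### The arm

A 6-joint arm with a two-finger parallel gripper is mounted at the origin on the work surface. World frame = base frame: x ahead of the robot, y to its left, z up, the work surface at z = 0. Lengths are in m, angles in rad, forces in N, time in s.
With the tool pointing down it reaches from about 0.375 to 0.975 m from the base axis. Payload 3.8 kg.
Tool frame: the origin (TCP) lies midway between the tips of the shut fingers; the grasp point (between the pads) lies 19 mm behind it; z points along the fingers, y is the line along which they close (so a half turn about z gives the same grasp; the last joint's range is limited). The gripper opens to 85 mm and grips with 20 to 120 N. Pads are 22 mm wide; open, the fingers measure 114 mm over their backs; the gripper's body (76 mm by 85 mm) begins 54 mm behind the grasp point. The pads swing forward as they close: fully open they stand 13 mm farther back than shut.
Start: joints at [1.302, 0.264, 1.604, -0, 1.274, -0.037], TCP at [0.155, 0.657, 0.199] pointing down, gripper open.
Joint ranges: [-2.63, 2.63], [-0.94, 2.18], [0.31, 2.57], [-1.31, 4.45], [0, 2.66], [-2.55, 2.55]. Speed limits (rad/s): [2.57, 2.57, 3.14, 3.14, 3.14, 3.14].

### API

Orientations are given as a rotation vector (axis times angle).
In Python, from workcell import bot, imaging gives the robot as it stands.
- The arm moves only by the tool step_arm, never from a script. Its argument "series" is a list of rows, each an object of numbers: "grip": the closure, from -1 (fully open) to 1 (shut); "x", "y", "z": the shift along the tool's x, y, z normalised to -1 to 1, where 1 is 500 mm; "ax", "ay", "az": the turn, a rotation vector about the tool's x, y, z normalised to -1 to 1, where 1 is 30 degrees. A call has 1 to 12 rows; each row is the pose to reach, as a shift and turn from the pose commanded when the call began, along the tool's axes at that moment; what a row does not reach only later rows make up. A row lasts 1/10 s, in which the tool goes at most 50 mm and 8.59 degrees, less where a joint would pass 70% of its speed; a pose out of reach is approached as far as the arm can. A call with a number of a shift or a turn outside -1 to 1 is refused whole. A call with a gripper value outside its range is refused whole. The fingers move at their own pace and stop on an object; "force" is the grip in N (left out, the last holds). Time passes only in rows, so rows that repeat a pose let the fingers close. It gives the time, the measured TCP pose, the force, the opening and the grip force at its end, in the units of the state.
- bot.read_state(): the state, without advancing time (a new reading comes with each control period).
- imaging.read_camera(name): name is "scene" or "top"; returns a dict with "img" (420x560x3 uint8, red, green, blue), "fx", "fy", "cx", "cy" (pixels), "k1" (the pictures are not rectified: a ray, as slopes to the right and down, at radius r is drawn at 1 + k1 r^2 times it, then the intrinsics apply), "R" (3x3) and "t" (3): a world point X has camera coordinates R X + t. Camera axes: x right, y down, z forward; pixel columns grow to the right and rows downward; lengths in m; the calibration is good to about 2 mm. A picture is of the moment at which its call begins. There is no depth.
- bot.finish_job(): hands the job in; it is judged then, once.
The state is a dict: "time": time; "q": joint angles; "joint_vel": joint speeds; "joint_torque": joint torques, N m; "tool_pos": TCP position; "tcp_rot": TCP orientation; "wrist_force": force on the tool from outside, world axes, zero at the start; "torque": the same for the moment, N m; "width": opening from 0.0 (shut) to 1.0 (fully open); "grip_force": force on a finger pad.
Only numpy, scipy, OpenCV 4.12 (cv2) and the standard library are available. Lean on these libraries where they do the work, as an engineer would, in place of code of your own. Each camera call takes 0.05 s, during which the arm holds its last target. There are 200 camera calls.

## Working session

There is one attempt and no reset: what is moved stays moved. The work goes in short steps, Python scripts to look and compute and a tool call to move; the robot and the scene stay as the last step left them, time stands still between calls to the robot, and variables do not carry over. Pictures are saved under pics/ and viewed, at most 10 in all, crops included, and the job is handed in when it is done.

Besides the shell and the picture viewer there is one more tool, called after ">>>" in YAML: its name, and indented under it one key for each argument. step_arm: Moves the arm, as the interface text tells. Scaled input: -1 to 1 covers 500 mm each way for a shift and 30 degrees each way for a turn. Its arguments: {"type":"object","properties":{"series":{"type":"array","items":{"type":"object","properties":{"grip":{"type":"number"},"x":{"type":"number","minimum":-1,"maximum":1},"y":{"type":"number","minimum":-1,"maximum":1},"z":{"type":"number","minimum":-1,"maximum":1},"ax":{"type":"number","minimum":-1,"maximum":1},"ay":{"type":"number","minimum":-1,"maximum":1},"az":{"type":"number","minimum":-1,"maximum":1}}}},"force":{"type":"number"}},"required":["series"]}

```bash
mkdir -p pics
cat > h.py <<'E'
import numpy as np, cv2
from workcell import bot, imaging
def grab(n,f):
    c=imaging.read_camera(n); cv2.imwrite(f,c["img"][:,:,::-1]); 
    np.savez(f+'.npz',**c); return c
def load(f): return dict(np.load(f+'.npz'))
def ray(c,u,v):
    x=(u-c["cx"])/c["fx"]; y=(v-c["cy"])/c["fy"]; rd=np.hypot(x,y); r=rd
    for _ in range(30): r=rd/(1+c["k1"]*r*r)
    s=r/rd if rd>0 else 1
    return c["R"].T@np.array([x*s,y*s,1])
def w(c,u,v,z):
    o=-c["R"].T@c["t"]; d=ray(c,u,v); return o+d*(z-o[2])/d[2]
def px(c,X):
    p=c["R"]@np.array(X,float)+c["t"]; a=p[:2]/p[2]; a=a*(1+c["k1"]*(a@a))
    return np.array([c["fx"]*a[0]+c["cx"],c["fy"]*a[1]+c["cy"]])
def crop(f,g,u0,v0,u1,v1,k):
    cv2.imwrite(g,cv2.resize(cv2.imread(f)[v0:v1,u0:u1],None,fx=k,fy=k,interpolation=cv2.INTER_CUBIC))
E
python3 - <<'E'
from h import *
a=grab("top","pics/top0.png");b=grab("scene","pics/scene0.png")
for c in(a,b): print(c["fx"],c["k1"],-c["R"].T@c["t"],c["R"].round(2).tolist())
s=bot.read_state();print(s)
E
```

```text
508.894599200682 -0.01135269999112931 [ 0.34336625 -0.00821511  1.36319832] [[0.02, -1.0, -0.0], [-0.99, -0.02, -0.14], [0.14, 0.0, -0.99]]
525.5004530739011 -0.1388668370857785 [ 0.98659302 -0.84152041  1.31526383] [[0.89, 0.45, -0.02], [0.35, -0.71, -0.61], [-0.29, 0.54, -0.79]]
{'time': 0.1, 'q': array([ 1.30209848e+00,  2.64710541e-01,  1.60524789e+00,  4.22232902e-06,
        1.27369669e+00, -3.69330557e-02]), 'joint_vel': array([ 0.00024443, -0.00042493, -0.0034582 , -0.00056372,  0.00062155,
       -0.00031173]), 'joint_torque': array([ 6.92245831e-04, -5.16698277e+01, -3.68595421e+01, -6.31266943e-06,
        6.24258479e-03, -5.77401721e-06]), 'tool_pos': array([0.15487252, 0.65624262, 0.19785889]), 'tcp_rot': array([-0.36320602, -3.1202048 ,  0.00320067]), 'wrist_force': array([-0.16793821, -0.04301134, -0.56186632]), 'torque': array([-0.01063114, -0.04639262, -0.03872293]), 'grip_force': 0.0, 'width': 0.999132199302547}
```

View pics/top0.png

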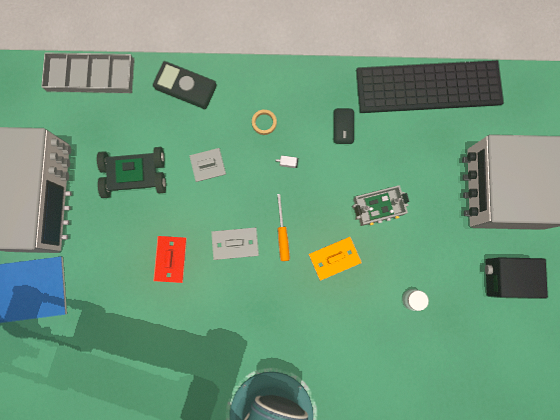

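View pics/scene0.png

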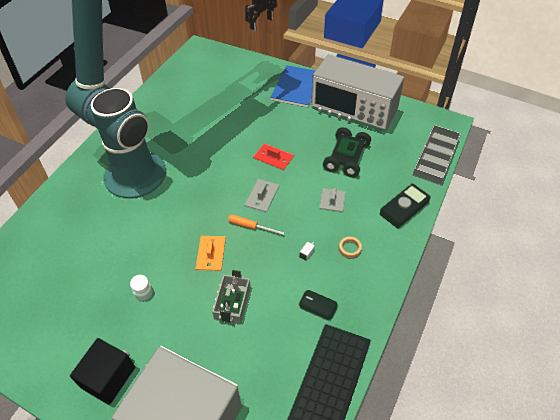

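Candidates in the top view: the grey plate at (235,243), the grey one at (207,164), red at (170,259) and orange at (335,258). The grey one at (235,243) is longer and has two holes, so it fits. The one at (207,164) is the short cover, and the coloured ones are excluded. The box is at (382,205). I'll confirm this in enlarged crops.

Run:
```python
from h import *
f="pics/top0.png"
I=cv2.imread(f)
k=8
def C(f,u,v,h=35,w_=48): return cv2.resize(cv2.imread(f)[v-h:v+h,u-w_:u+w_],None,fx=k,fy=k,interpolation=cv2.INTER_CUBIC)
cv2.imwrite("pics/c1.png",C(f,235,243)); cv2.imwrite("pics/c2.png",C(f,382,205))
cv2.imwrite("pics/c3.png",C("pics/scene0.png",232,297))
```

```text
(no output)
```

View pics/c1.png

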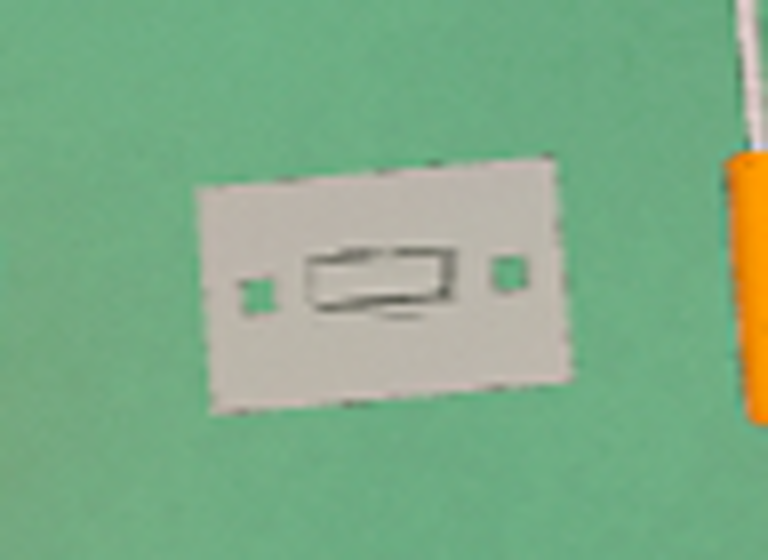

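View pics/c2.png

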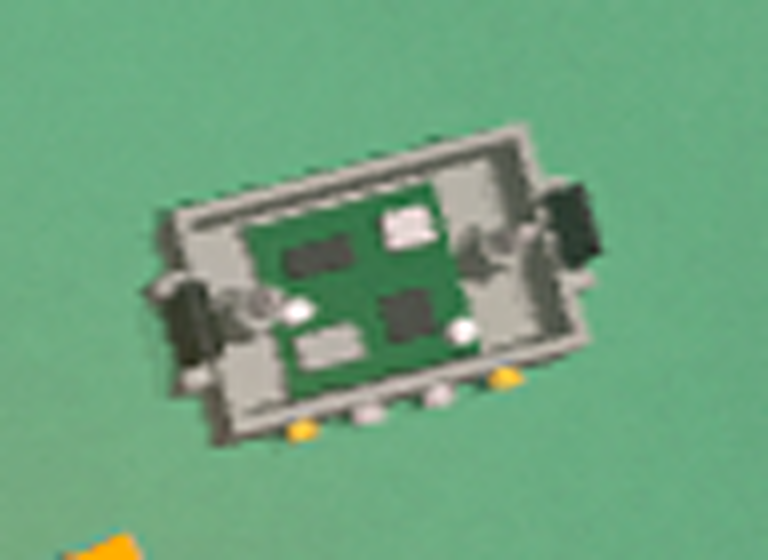

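View pics/c3.png

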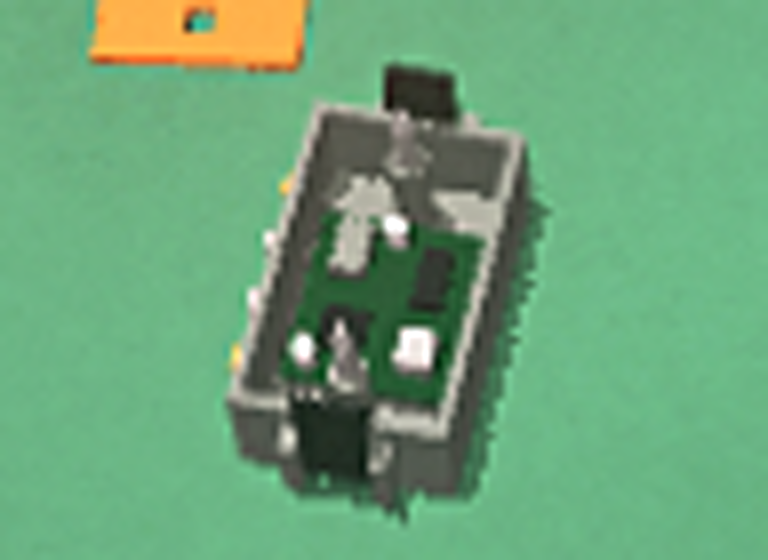

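c1 confirms the target: a long grey plate with two square holes, at crop (258,296) and (510,273), and a centre bar. c2 and c3 show the box rim corners, the pins and the black catches. Next I'll fit the poses.

```bash
cat >> h.py <<'E'
from scipy.optimize import least_squares
def uv(x,y,u0,v0,k=8): return np.array([u0+(x+.5)/k-.5, v0+(y+.5)/k-.5])
def pt(p,q): 
    c,s=np.cos(p[2]),np.sin(p[2]); return [p[0]+c*q[0]-s*q[1],p[1]+s*q[0]+c*q[1],q[2]]
def fit(obs,p0):  # obs: (cam,uv,local)
    f=lambda p:np.concatenate([px(c,pt(p,q))-u for c,u,q in obs])
    r=least_squares(f,p0,loss="soft_l1"); return r.x,f(r.x).reshape(-1,2)
E
python3 - <<'E'
from h import *
T=load("pics/top0.png");S=load("pics/scene0.png")
# top view: left = +y, up = +x
q=[(.038,.06),(.038,-.06),(-.038,-.06),(-.038,.06)]
def O(c,P,u0,v0,z,q): return [(c,uv(*p,u0,v0),(*a,z)) for p,a in zip(P,q)]
cov=O(T,[(198,187),(553,157),(573,381),(213,412)],187,208,.004,q)+O(T,[(258,296),(510,273)],187,208,.002,[(0,.042),(0,-.042)])
c0=[*w(T,235,243,.004)[:2],0]
for n,o,p in(("cov",cov,c0),):
    x,r=fit(o,p);print(n,x.round(4),r.round(2).tolist())
bt=O(T,[(180,212),(522,128),(588,342),(225,430)],334,170,.045,q)
b0=[*w(T,382,205,.045)[:2],0.2]
# scene crop: far end (top) = +y, right = +x
bs=O(S,[(525,132),(443,430),(235,395),(318,105)],184,262,.045,q)
for n,o in(("boxT",bt),("boxS",bs),("both",bt+bs)):
    x,r=fit(o,b0);print(n,x.round(4),r.round(2).tolist())
    for y in(.042,-.042):
        for c,u0,v0 in((T,334,170),(S,184,262)):
            print('  pin top crop',((px(c,pt(x,(0,y,.077)))-[u0,v0]+.5)*8-.5).round())
print('cover in scene',px(S,[*fit(cov,c0)[0][:2],.0]))
E
```

```text
cov [0.4347 0.1077 0.1079] [[-0.14, -0.07], [0.11, -0.2], [-0.07, 0.12], [-0.03, 0.18], [0.16, -0.1], [-0.03, 0.05]]
boxT [ 0.5414 -0.2756  0.2564] [[-1.0, -0.46], [0.3, -0.46], [-0.21, 0.63], [0.79, 0.3]]
  pin top crop [272. 293.]
  pin top crop [398. 108.]
  pin top crop [526. 233.]
  pin top crop [333. 321.]
boxS [ 0.5439 -0.2755  0.2767] [[0.19, -0.13], [0.7, 0.63], [-0.72, 0.22], [-0.19, -1.03]]
  pin top crop [272. 288.]
  pin top crop [402. 110.]
  pin top crop [524. 222.]
  pin top crop [343. 324.]
both [ 0.5425 -0.2755  0.2653] [[-1.11, -0.66], [0.08, -1.05], [-0.19, -0.03], [0.93, 0.04], [-0.06, -0.14], [-0.06, 0.53], [-1.37, -0.16], [-0.35, -1.29]]
  pin top crop [272. 291.]
  pin top crop [400. 109.]
  pin top crop [525. 228.]
  pin top crop [338. 322.]
cover in scene [261.30593499 194.87235945]
```

Run:
```python
from h import *
def C(f,u,v): return cv2.resize(cv2.imread(f)[v:v+18,u:u+25],None,fx=16,fy=16,interpolation=cv2.INTER_CUBIC)
t,s="pics/top0.png","pics/scene0.png"
# origins: top left pin (354,199), top right (385,190), scene far(222,270), scene near(214,296)
m=np.vstack([np.hstack([C(t,354,199),C(t,385,190)]),np.hstack([C(s,222,270),C(s,214,296)])])
m=np.clip(m.astype(float)*1.3,0,255).astype(np.uint8)
cv2.imwrite("pics/c4.png",m)
```

```text
(no output)
```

View pics/c4.png

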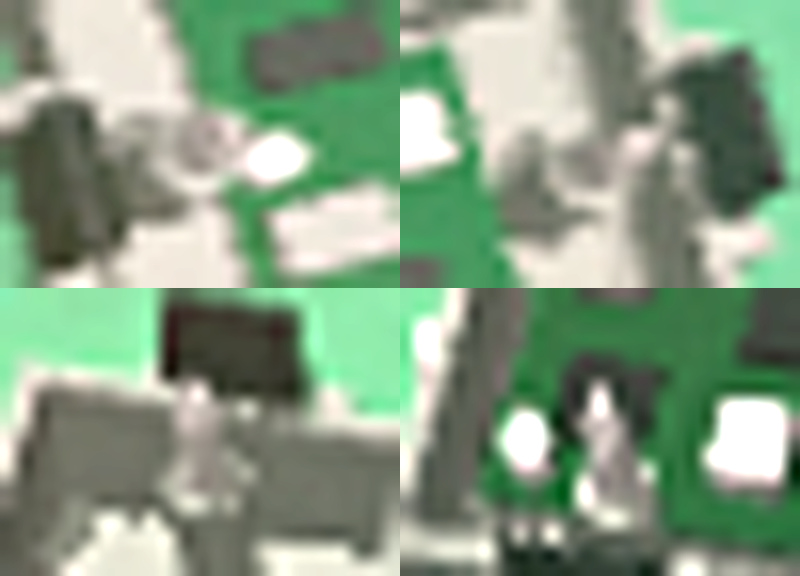

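c4 shows the pin tips. In the scene view they're at about (233.8,275.6) and (226.0,301.6). In the top view they're at about (368.5,206.6) and (399.5,198.3).

Run:
```python
from h import *
T=load("pics/top0.png");S=load("pics/scene0.png")
q=[(.038,.06),(.038,-.06),(-.038,-.06),(-.038,.06)]
def O(c,P,u0,v0,z,q): return [(c,uv(*p,u0,v0),(*a,z)) for p,a in zip(P,q)]
pq=[(0,.042,.077),(0,-.042,.077)]
pt_=[(T,np.array(u),a) for u,a in zip([(368.5,206.6),(399.5,198.3)],pq)]
ps=[(S,np.array(u),a) for u,a in zip([(233.8,275.6),(226.0,301.6)],pq)]
bt=O(T,[(180,212),(522,128),(588,342),(225,430)],334,170,.045,q)
bs=O(S,[(525,132),(443,430),(235,395),(318,105)],184,262,.045,q)
for n,o in(("T pins",pt_),("S pins",ps),("T all",bt+pt_),("S all",bs+ps),("all",bt+bs+pt_+ps)):
    x,r=fit(o,[.54,-.275,.26]);print(n,x.round(4),abs(r).max(0).round(2))
from scipy.spatial.transform import Rotation as R
s=bot.read_state();M=R.from_rotvec(s["tcp_rot"]).as_matrix();print(M.round(3).tolist(),s["time"])
# cover outline in scene by brightness segmentation
I=S["img"][165:225,230:290].astype(int);g=(abs(I[...,0]-I[...,1])<25)&(I.mean(2)>110)
n,l,st,ce=cv2.connectedComponentsWithStats(g.astype(np.uint8));k=1+st[1:,4].argmax()
cs=cv2.findContours((l==k).astype(np.uint8),0,1)[0];rb=cv2.boxPoints(cv2.minAreaRect(max(cs,key=len)))+[230,165];print(st[k],rb)
P=[.4347,.1077,.1079]
print("pred",[px(S,pt(P,(*a,.004))).round(1).tolist() for a in q])
```

```text
T pins [ 0.5414 -0.2772  0.2832] [0.23 0.07]
S pins [ 0.5433 -0.2755  0.26  ] [0.06 0.33]
T all [ 0.5414 -0.2763  0.2621] [1.15 0.57]
S all [ 0.5436 -0.2755  0.2728] [0.88 1.09]
all [ 0.5424 -0.2759  0.2665] [1.43 1.21]
[[-0.973, 0.23, -0.001], [0.23, 0.973, -0.002], [0.0, -0.002, -1.0]] 0.1
[ 14  14  35  33 603] [[244.00000381 205.        ]
 [259.00000381 175.        ]
 [279.00000381 185.        ]
 [264.00000381 215.        ]]
pred [[278.6, 184.0], [265.5, 210.9], [243.4, 204.5], [257.3, 178.1]]
```

```bash
cat >> h.py <<'E'
from scipy.spatial.transform import Rotation as R
def go(p,yaw=None):
    """tool-frame move to world TCP p, tool y at world angle yaw (deg), tool down"""
    s=bot.read_state();M=R.from_rotvec(s["tcp_rot"])
    d=M.inv().apply(np.array(p)-s["tool_pos"])
    print("t",s["time"],"pos",s["tool_pos"].round(4),"F",s["wrist_force"].round(1),"w",round(s["width"],3),round(s["grip_force"],1),"q",s["q"].round(2))
    print("shift",(d/.5).round(4),"mm",(d*1e3).round(1))
    y=np.radians(yaw);Y=np.array([np.cos(y),np.sin(y),0]);Z=np.array([0,0,-1.]);G=R.from_matrix(np.c_[np.cross(Y,Z),Y,Z])
    r=np.degrees((M.inv()*G).as_rotvec());print("turn",(r/30).round(4),"deg",r.round(2))
E
python3 -c "
from h import *
go([.4347,.1077,.10],6.18);go([.29,.39,.2],6.18)"
```

```text
t 0.1 pos [0.1549 0.6562 0.1979] F [-0.2 -0.  -0.6] w 0.999 0.0 q [ 1.3   0.26  1.61  0.    1.27 -0.04]
shift [-0.7967 -0.9388  0.1976] mm [-398.4 -469.4   98.8]
turn [-3.5000e-03  2.3000e-03  2.3514e+00] deg [-1.100e-01  7.000e-02  7.054e+01]
t 0.1 pos [0.1549 0.6562 0.1979] F [-0.2 -0.  -0.6] w 0.999 0.0 q [ 1.3   0.26  1.61  0.    1.27 -0.04]
shift [-0.3853 -0.4562 -0.0034] mm [-192.7 -228.1   -1.7]
turn [-3.5000e-03  2.3000e-03  2.3514e+00] deg [-1.100e-01  7.000e-02  7.054e+01]
```

>>> step_arm:
  series:
    - {"x":-0.06,"y":-0.07,"az":0.2,"grip":-1}
    - {"x":-0.13,"y":-0.15,"az":0.4,"grip":0}
    - {"x":-0.19,"y":-0.23,"az":0.6,"grip":0}
    - {"x":-0.26,"y":-0.31,"az":0.8,"grip":0}
    - {"x":-0.32,"y":-0.38,"az":1,"grip":0}
    - {"x":-0.385,"y":-0.456,"az":1,"grip":0}
    - {"x":-0.45,"y":-0.53,"az":1,"grip":0}
    - {"x":-0.51,"y":-0.61,"az":1,"grip":0}
    - {"x":-0.58,"y":-0.69,"az":1,"grip":0}
    - {"x":-0.65,"y":-0.77,"az":1,"grip":0}
    - {"x":-0.72,"y":-0.85,"az":1,"grip":0}
    - {"x":-0.797,"y":-0.939,"az":1,"grip":0}

```text
validation failed for argument at $.se...
```

>>> step_arm:
  series:
    - {"az":0.28,"grip":0}
    - {"az":0.56,"grip":0}
    - {"az":0.84,"grip":0}
    - {"az":1,"grip":0}

```text
validation failed for argument at $.se...
```

```bash
python3 -c "
from h import *
go([.4347,.1077,.08],6.18)"
```

```text
t 0.1 pos [0.1549 0.6562 0.1979] F [-0.2 -0.  -0.6] w 0.999 0.0 q [ 1.3   0.26  1.61  0.    1.27 -0.04]
shift [-0.7967 -0.9387  0.2376] mm [-398.4 -469.4  118.8]
turn [-3.5000e-03  2.3000e-03  2.3514e+00] deg [-1.100e-01  7.000e-02  7.054e+01]
```

Both calls were refused and nothing moved. I'll try a row with every field given.

>>> step_arm:
  series:
    - {"x":-0.06,"y":-0.07,"z":0.0,"ax":0.0,"ay":0.0,"az":0.2,"grip":-1.0}
  force: 60

```text
time: 0.2
tool_pos: [0.1744, 0.6185, 0.1976]
tcp_rot: [-0.524, -3.096, -0.001]
wrist_force: [1.1, -0.3, 0.1]
width: 0.999
grip_force: 0.0
```

>>> step_arm:
  series:
    - {"x":-0.06,"y":-0.06,"z":0.0,"ax":0.0,"ay":0.0,"az":0.1,"grip":0.0}
    - {"x":-0.13,"y":-0.125,"z":0.0,"ax":0.0,"ay":0.0,"az":0.2,"grip":0.0}
    - {"x":-0.2,"y":-0.19,"z":0.0,"ax":0.0,"ay":0.0,"az":0.3,"grip":0.0}
    - {"x":-0.27,"y":-0.26,"z":0.0,"ax":0.0,"ay":0.0,"az":0.4,"grip":0.0}
    - {"x":-0.34,"y":-0.325,"z":0.0,"ax":0.0,"ay":0.0,"az":0.5,"grip":0.0}
    - {"x":-0.41,"y":-0.39,"z":0.0,"ax":0.0,"ay":0.0,"az":0.6,"grip":0.0}
    - {"x":-0.48,"y":-0.46,"z":0.0,"ax":0.0,"ay":0.0,"az":0.7,"grip":0.0}
    - {"x":-0.55,"y":-0.525,"z":0.0,"ax":0.0,"ay":0.0,"az":0.8,"grip":0.0}
    - {"x":-0.62,"y":-0.59,"z":0.0,"ax":0.0,"ay":0.0,"az":0.9,"grip":0.0}
    - {"x":-0.69,"y":-0.66,"z":0.0,"ax":0.0,"ay":0.0,"az":1.0,"grip":0.0}
    - {"x":-0.76,"y":-0.725,"z":0.0,"ax":0.0,"ay":0.0,"az":1.0,"grip":0.0}
    - {"x":-0.824,"y":-0.788,"z":0.0,"ax":0.0,"ay":0.0,"az":1.0,"grip":0.0}

```text
time: 1.4
tool_pos: [0.4354, 0.106, 0.1989]
tcp_rot: [1.31, 2.855, 0.0]
wrist_force: [1.0, 0.6, 0.4]
width: 0.496
grip_force: 0.0
```

>>> step_arm:
  series:
    - {"x":0.0,"y":0.0,"z":0.0,"ax":0.0,"ay":0.0,"az":0.28,"grip":0.0}
    - {"x":0.0,"y":0.0,"z":0.0,"ax":0.0,"ay":0.0,"az":0.56,"grip":0.0}
    - {"x":0.0,"y":0.0,"z":0.0,"ax":0.0,"ay":0.0,"az":0.84,"grip":0.0}
    - {"x":0.0,"y":0.0,"z":0.0,"ax":0.0,"ay":0.0,"az":1.0,"grip":0.0}
    - {"x":0.0,"y":0.0,"z":0.0,"ax":0.0,"ay":0.0,"az":1.0,"grip":0.0}
    - {"x":0.0,"y":0.0,"z":0.0,"ax":0.0,"ay":0.0,"az":1.0,"grip":0.0}

```text
time: 2.0
tool_pos: [0.4347, 0.108, 0.1988]
tcp_rot: [-2.001, -2.421, 0.001]
wrist_force: [-0.6, -0.3, -0.5]
width: 0.502
grip_force: 0.0
```

```bash
python3 -c "
from h import *
go([.4347,.1077,.08],6.18)"
```

```text
t 2.0 pos [0.4347 0.108  0.1988] F [-0.6 -0.3 -0.5] w 0.502 0.0 q [ 0.19 -0.18  2.06 -0.    1.26 -0.  ]
shift [-0.0005  0.      0.2375] mm [ -0.3   0.  118.8]
turn [-1.200e-03  1.000e-04  1.553e-01] deg [-0.04  0.    4.66]
```

>>> step_arm:
  series:
    - {"x":0.0,"y":0.0,"z":0.1,"ax":0.0,"ay":0.0,"az":0.155,"grip":0.0}
    - {"x":0.0,"y":0.0,"z":0.2,"ax":0.0,"ay":0.0,"az":0.155,"grip":0.0}
    - {"x":0.0,"y":0.0,"z":0.28,"ax":0.0,"ay":0.0,"az":0.155,"grip":0.0}
    - {"x":0.0,"y":0.0,"z":0.33,"ax":0.0,"ay":0.0,"az":0.155,"grip":0.0}
    - {"x":0.0,"y":0.0,"z":0.36,"ax":0.0,"ay":0.0,"az":0.155,"grip":0.0}
    - {"x":0.0,"y":0.0,"z":0.375,"ax":0.0,"ay":0.0,"az":0.155,"grip":0.0}
    - {"x":0.0,"y":0.0,"z":0.375,"ax":0.0,"ay":0.0,"az":0.155,"grip":0.0}
    - {"x":0.0,"y":0.0,"z":0.375,"ax":0.0,"ay":0.0,"az":0.155,"grip":0.0}

```text
time: 2.8
tool_pos: [0.4358, 0.1083, 0.0124]
tcp_rot: [2.099, 2.336, 0.002]
wrist_force: [0.4, -0.2, 0.0]
width: 0.499
grip_force: 0.0
```

Run:
```python
from h import *
go([.4347,.1077,.011],6.18)
S=grab("scene","pics/s1.png");u,v=px(S,[.4347,.1077,.03]).astype(int)
crop("pics/s1.png","pics/c5.png",u-40,v-40,u+40,v+30,8)
```

```text
t 2.8 pos [0.4358 0.1083 0.0124] F [ 0.4 -0.2  0. ] w 0.499 0.0 q [0.19 0.04 2.24 0.   0.86 0.08]
shift [-0.0009 -0.0024  0.0027] mm [-0.4 -1.2  1.4]
turn [ 0.0025 -0.0002 -0.0024] deg [ 0.07 -0.01 -0.07]
```

View pics/c5.png

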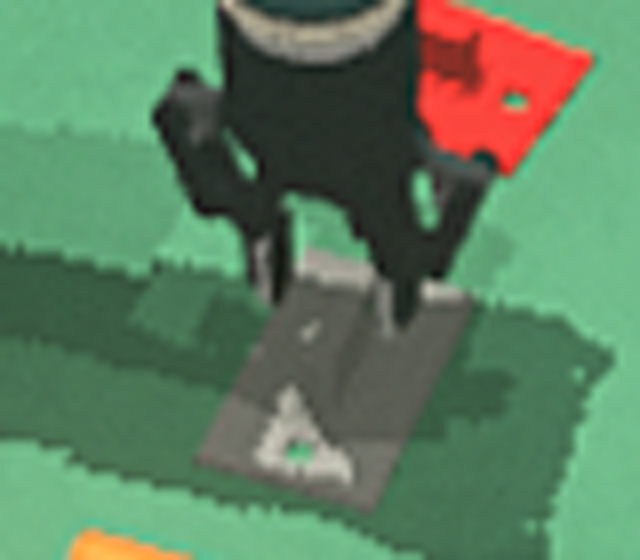

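The crop shows the fingers straddling the bar, left finger at (265,280) and right at (395,310). Closing now.

>>> step_arm:
  series:
    - {"x":0.0,"y":-0.002,"z":0.0,"ax":0.0,"ay":0.0,"az":0.0,"grip":0.4}
    - {"x":0.0,"y":-0.002,"z":0.0,"ax":0.0,"ay":0.0,"az":0.0,"grip":1.0}
    - {"x":0.0,"y":-0.002,"z":0.0,"ax":0.0,"ay":0.0,"az":0.0,"grip":1.0}
    - {"x":0.0,"y":-0.002,"z":0.0,"ax":0.0,"ay":0.0,"az":0.0,"grip":1.0}
    - {"x":0.0,"y":-0.002,"z":0.0,"ax":0.0,"ay":0.0,"az":0.0,"grip":1.0}
    - {"x":0.0,"y":-0.002,"z":0.0,"ax":0.0,"ay":0.0,"az":0.0,"grip":1.0}
  force: 80

```text
time: 3.45
tool_pos: [0.434, 0.1079, 0.0116]
tcp_rot: [2.101, 2.336, 0.0]
wrist_force: [0.3, 0.3, -0.1]
width: -0.001
grip_force: 0.0
```

```bash
python3 -c "
from h import *
go([.4347,.1077,.011],6.18)"
```

```text
t 3.45 pos [0.434  0.1079 0.0116] F [ 0.3  0.3 -0.1] w -0.001 0.0 q [ 0.19  0.04  2.25 -0.    0.86  0.08]
shift [-0.0006  0.0013  0.0012] mm [-0.3  0.7  0.6]
turn [ 0.      0.     -0.0036] deg [ 0.    0.   -0.11]
```

The fingers shut on nothing (width about 0), so I'll look again.

Run:
```python
from h import *
S=grab("scene","pics/s2.png");T=grab("top","pics/t2.png")
a=cv2.imread("pics/s2.png")[160:230,225:305];b=cv2.imread("pics/scene0.png")[160:230,225:305]; c=cv2.imread("pics/t2.png")[205:275,195:275]
z=lambda i:cv2.resize(i,(400,300) ,interpolation=cv2.INTER_CUBIC)
z=lambda i:cv2.resize(i,None,fx=5,fy=4.2,interpolation=cv2.INTER_CUBIC) if 0 else cv2.resize(i,None,fx=5,fy=5,interpolation=cv2.INTER_CUBIC)[:300]
d=cv2.imread("pics/top0.png")[205:275,195:275]
m=np.vstack([np.hstack([z(a),z(b)]),np.hstack([z(c),z(d)])]);cv2.imwrite("pics/c6.png",m);print(m.shape)
```

```text
(600, 800, 3)
```

View pics/c6.png

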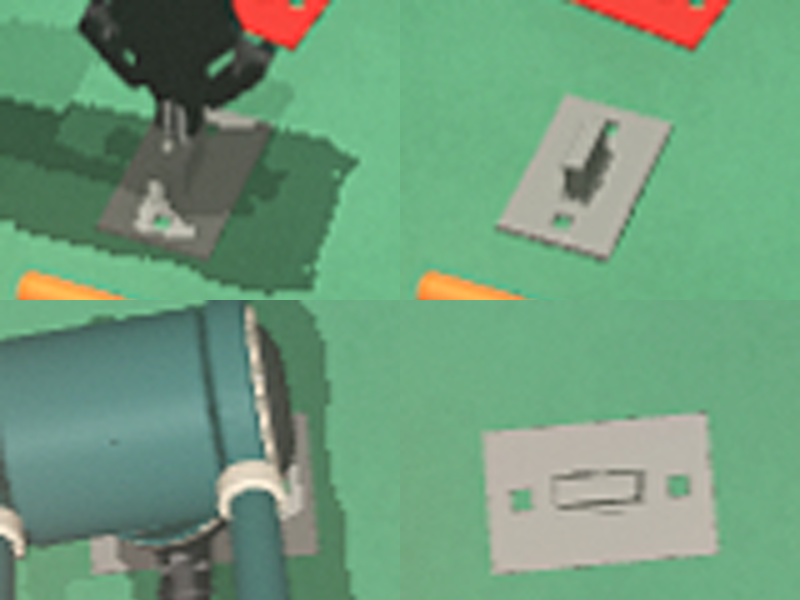

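Run:
```python
from h import *
S=load("pics/s2.png")
P=[.4347,.1077,.1079]
f=lambda X:((px(S,X)-[225,160]+.5)*5-.5).round().tolist()
for z in(.004,.036): print(z,[f(pt(P,(a,b,z))) for a in(-.007,.007) for b in(-.022,.022)])
for z in(0,.0116,.03,.04,.05): print(z,f([.434,.1079,z]))
# time-free look at image changes: save big crop without arm difference
```

```text
0.004 [[161.0, 194.0], [186.0, 145.0], [181.0, 200.0], [206.0, 151.0]]
0.036 [[159.0, 162.0], [184.0, 113.0], [179.0, 168.0], [204.0, 119.0]]
0 [183.0, 176.0]
0.0116 [182.0, 164.0]
0.03 [181.0, 146.0]
0.04 [181.0, 136.0]
0.05 [180.0, 126.0]
```

>>> step_arm:
  series:
    - {"x":0.0,"y":0.0,"z":0.002,"ax":0.0,"ay":0.0,"az":0.0,"grip":1.0}
    - {"x":0.0,"y":0.0,"z":0.002,"ax":0.0,"ay":0.0,"az":0.0,"grip":1.0}

```text
time: 3.75
tool_pos: [0.4339, 0.1079, 0.0104]
tcp_rot: [-2.101, -2.336, 0.0]
wrist_force: [1.2, 0.3, -0.8]
width: -0.002
grip_force: 0.0
```

>>> step_arm:
  series:
    - {"x":0.0,"y":0.0,"z":0.002,"ax":0.0,"ay":0.0,"az":0.0,"grip":1.0}
    - {"x":0.0,"y":0.0,"z":0.002,"ax":0.0,"ay":0.0,"az":0.0,"grip":1.0}

```text
time: 3.95
tool_pos: [0.4339, 0.1079, 0.0094]
tcp_rot: [-2.101, -2.336, 0.0]
wrist_force: [0.9, -0.7, -0.5]
width: -0.001
grip_force: 0.0
```

Run:
```python
from h import *
go([.4347,.1077,.011],6.18)
S=load("pics/s2.png");A=S["img"].astype(int)
# grey values (R-G, mean) around tips
for v in range(178,202): print(v,[f"{int(A[v,u].mean())}" for u in range(252,272)])
```

```text
t 3.95 pos [0.4339 0.1079 0.0094] F [ 0.9 -0.7 -0.5] w -0.001 0.0 q [0.19 0.04 2.25 0.   0.85 0.08]
shift [-0.0006  0.0016 -0.0032] mm [-0.3  0.8 -1.6]
turn [-0.0007  0.0001 -0.0037] deg [-0.02  0.   -0.11]
178 ['135', '153', '129', '58', '37', '43', '41', '39', '42', '42', '43', '43', '44', '45', '40', '43', '43', '42', '43', '38']
179 ['147', '150', '149', '111', '29', '35', '38', '48', '40', '42', '43', '42', '42', '45', '40', '42', '42', '42', '35', '39']
180 ['146', '148', '151', '138', '59', '63', '105', '64', '48', '36', '41', '43', '43', '41', '36', '37', '36', '42', '73', '106']
181 ['149', '149', '150', '139', '72', '70', '130', '79', '87', '75', '37', '42', '39', '62', '98', '52', '76', '97', '117', '126']
182 ['125', '155', '156', '141', '61', '64', '122', '72', '97', '112', '41', '40', '36', '71', '140', '139', '145', '149', '153', '146']
183 ['93', '119', '120', '111', '50', '64', '124', '66', '90', '122', '57', '39', '36', '64', '138', '172', '168', '161', '159', '160']
184 ['88', '86', '89', '85', '46', '65', '124', '68', '91', '124', '64', '37', '42', '58', '97', '11
[... 1505 characters left out ...]
'88', '89', '87', '88', '89', '88', '89', '90']
197 ['86', '85', '108', '171', '159', '120', '78', '83', '86', '85', '76', '86', '89', '87', '90', '90', '88', '89', '90', '90']
198 ['85', '80', '104', '164', '158', '128', '77', '82', '86', '83', '79', '88', '89', '89', '90', '88', '88', '90', '89', '87']
199 ['100', '109', '142', '162', '153', '125', '75', '83', '86', '87', '86', '86', '91', '88', '91', '89', '89', '90', '90', '89']
200 ['105', '127', '175', '156', '154', '151', '125', '81', '85', '87', '89', '86', '89', '88', '88', '90', '88', '91', '89', '85']
201 ['122', '171', '182', '174', '172', '161', '147', '77', '83', '87', '89', '88', '89', '89', '89', '89', '90', '88', '87', '78']
```

Run:
```python
from h import *
S=load("pics/scene0.png")
for p in([.155,.656,.198],[.155,.656,.238],[.155,.69,.198]): print(p,px(S,p).round(1))
c=np.array([.155,.656,.198]);yv=np.array([.23,.973,0])
for z in(0,.013,.04): print(z,[px(S,c+s*.0425*yv+[0,0,z]).round(1).tolist() for s in(-1,1)])
s=cv2.resize(cv2.imread("pics/scene0.png")[0:40,235:295],None,fx=8,fy=8,interpolation=cv2.INTER_CUBIC)[:,:400+80]
t=cv2.resize(cv2.imread("pics/s2.png")[150:205,235:295],None,fx=5,fy=5,interpolation=cv2.INTER_CUBIC)
u=cv2.resize(cv2.imread("pics/t2.png")[190:290,160:310],None,fx=3.2,fy=2.8,interpolation=cv2.INTER_CUBIC)
m=np.zeros((600,800,3),np.uint8);m[:320,:480]=s;m[:275,490:790]=t;m[320:600,:480]=u
cv2.imwrite("pics/c7.png",m)
```

```text
[0.155, 0.656, 0.198] [261.5  34.8]
[0.155, 0.656, 0.238] [261.2  25.5]
[0.155, 0.69, 0.198] [265.7  30.3]
0 [[254.0, 39.9], [268.9, 29.9]]
0.013 [[253.8, 36.9], [268.8, 26.9]]
0.04 [[253.5, 30.5], [268.6, 20.7]]
```

View pics/c7.png

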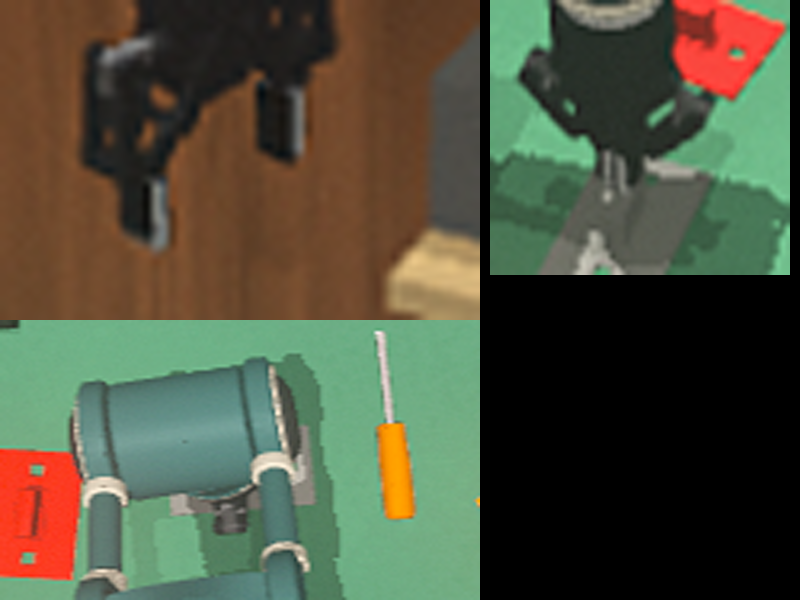

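c7 shows the fingertips about 26 mm higher than the reported TCP suggests, both at the start pose and now, so the fingers shut just above the bar. I'll reopen them, go 20 mm lower, and close while watching the force.

>>> step_arm:
  series:
    - {"x":0.0,"y":0.0,"z":0.0,"ax":0.0,"ay":0.0,"az":0.0,"grip":0.0}
    - {"x":0.0,"y":0.0,"z":0.0,"ax":0.0,"ay":0.0,"az":0.0,"grip":0.0}
    - {"x":0.0,"y":0.0,"z":0.0,"ax":0.0,"ay":0.0,"az":0.0,"grip":0.0}
    - {"x":0.0,"y":0.0,"z":0.0,"ax":0.0,"ay":0.0,"az":0.0,"grip":0.0}
    - {"x":0.0,"y":0.0,"z":0.01,"ax":0.0,"ay":0.0,"az":0.0,"grip":0.0}
    - {"x":0.0,"y":0.0,"z":0.02,"ax":0.0,"ay":0.0,"az":0.0,"grip":0.0}
    - {"x":0.0,"y":0.0,"z":0.02,"ax":0.0,"ay":0.0,"az":0.0,"grip":0.0}

```text
time: 4.65
tool_pos: [0.433, 0.1077, -0.0014]
tcp_rot: [-2.1, -2.335, 0.002]
wrist_force: [-0.5, -0.7, -0.3]
width: 0.499
grip_force: 0.0
```

>>> step_arm:
  series:
    - {"x":0.0,"y":0.0,"z":0.01,"ax":0.0,"ay":0.0,"az":0.0,"grip":0.0}
    - {"x":0.0,"y":0.0,"z":0.02,"ax":0.0,"ay":0.0,"az":0.0,"grip":0.0}
    - {"x":0.0,"y":0.0,"z":0.02,"ax":0.0,"ay":0.0,"az":0.0,"grip":0.0}

```text
time: 4.95
tool_pos: [0.4332, 0.1078, -0.0113]
tcp_rot: [-2.1, -2.335, 0.002]
wrist_force: [0.1, 0.4, 0.1]
width: 0.499
grip_force: 0.0
```

>>> step_arm:
  series:
    - {"x":0.0,"y":0.003,"z":0.0,"ax":0.0,"ay":0.0,"az":0.0,"grip":0.4}
    - {"x":0.0,"y":0.003,"z":0.0,"ax":0.0,"ay":0.0,"az":0.0,"grip":1.0}
    - {"x":0.0,"y":0.003,"z":0.0,"ax":0.0,"ay":0.0,"az":0.0,"grip":1.0}
    - {"x":0.0,"y":0.003,"z":0.0,"ax":0.0,"ay":0.0,"az":0.0,"grip":1.0}
    - {"x":0.0,"y":0.003,"z":0.0,"ax":0.0,"ay":0.0,"az":0.0,"grip":1.0}
    - {"x":0.0,"y":0.003,"z":0.0,"ax":0.0,"ay":0.0,"az":0.0,"grip":1.0}
  force: 80

```text
time: 5.55
tool_pos: [0.4361, 0.1082, -0.01]
tcp_rot: [2.1, 2.335, 0.001]
wrist_force: [0.9, 1.1, 3.8]
width: 0.138
grip_force: 80.1
```

The bar is gripped at 80 N with a width of about 12 mm. Lifting.

>>> step_arm:
  series:
    - {"x":0.0,"y":0.0,"z":-0.03,"ax":0.0,"ay":0.0,"az":0.0,"grip":1.0}
    - {"x":0.0,"y":0.0,"z":-0.08,"ax":0.0,"ay":0.0,"az":0.0,"grip":1.0}
    - {"x":0.0,"y":0.0,"z":-0.14,"ax":0.0,"ay":0.0,"az":0.0,"grip":1.0}
    - {"x":0.0,"y":0.0,"z":-0.2,"ax":0.0,"ay":0.0,"az":0.0,"grip":1.0}
    - {"x":0.0,"y":0.0,"z":-0.26,"ax":0.0,"ay":0.0,"az":0.0,"grip":1.0}
    - {"x":0.0,"y":0.0,"z":-0.3,"ax":0.0,"ay":0.0,"az":0.0,"grip":1.0}
    - {"x":0.0,"y":0.0,"z":-0.3,"ax":0.0,"ay":0.0,"az":0.0,"grip":1.0}
    - {"x":0.0,"y":0.0,"z":-0.3,"ax":0.0,"ay":0.0,"az":0.0,"grip":1.0}

```text
time: 6.35
tool_pos: [0.435, 0.108, 0.1388]
tcp_rot: [-2.101, -2.336, 0.001]
wrist_force: [0.2, 0.1, -1.2]
width: 0.138
grip_force: 79.5
```

```bash
python3 -c "
from h import *
go([.5424,-.2758,.14],15.27)"
```

```text
t 6.35 pos [0.435  0.108  0.1388] F [ 0.2  0.1 -1.2] w 0.138 79.5 q [ 0.19 -0.13  2.13 -0.    1.13  0.08]
shift [-0.786   0.1324 -0.0023] mm [-393.    66.2   -1.2]
turn [-0.001   0.     -0.3067] deg [-0.03  0.   -9.2 ]
```

>>> step_arm:
  series:
    - {"x":-0.05,"y":0.01,"z":0.0,"ax":0.0,"ay":0.0,"az":-0.03,"grip":1.0}
    - {"x":-0.12,"y":0.02,"z":0.0,"ax":0.0,"ay":0.0,"az":-0.06,"grip":1.0}
    - {"x":-0.2,"y":0.034,"z":0.0,"ax":0.0,"ay":0.0,"az":-0.1,"grip":1.0}
    - {"x":-0.29,"y":0.049,"z":0.0,"ax":0.0,"ay":0.0,"az":-0.14,"grip":1.0}
    - {"x":-0.38,"y":0.064,"z":0.0,"ax":0.0,"ay":0.0,"az":-0.18,"grip":1.0}
    - {"x":-0.47,"y":0.079,"z":0.0,"ax":0.0,"ay":0.0,"az":-0.22,"grip":1.0}
    - {"x":-0.56,"y":0.094,"z":0.0,"ax":0.0,"ay":0.0,"az":-0.26,"grip":1.0}
    - {"x":-0.65,"y":0.109,"z":0.0,"ax":0.0,"ay":0.0,"az":-0.3,"grip":1.0}
    - {"x":-0.73,"y":0.123,"z":0.0,"ax":0.0,"ay":0.0,"az":-0.307,"grip":1.0}
    - {"x":-0.786,"y":0.1324,"z":0.0,"ax":0.0,"ay":0.0,"az":-0.307,"grip":1.0}
    - {"x":-0.786,"y":0.1324,"z":0.0,"ax":0.0,"ay":0.0,"az":-0.307,"grip":1.0}
    - {"x":-0.786,"y":0.1324,"z":0.0,"ax":0.0,"ay":0.0,"az":-0.307,"grip":1.0}

```text
time: 7.55
tool_pos: [0.5411, -0.2752, 0.1366]
tcp_rot: [-1.905, -2.491, 0.001]
wrist_force: [-0.0, -0.6, -1.5]
width: 0.14
grip_force: 79.5
```

```bash
python3 -c "
from h import *
go([.5424,-.2758,.09],15.27)"
```

```text
t 7.55 pos [ 0.5411 -0.2752  0.1366] F [-0.  -0.6 -1.5] w 0.14 79.5 q [-0.51  0.19  1.82  0.    1.14 -0.78]
shift [-0.0022  0.0024  0.0931] mm [-1.1  1.2 46.5]
turn [-0.0067 -0.0077 -0.0026] deg [-0.2  -0.23 -0.08]
```

>>> step_arm:
  series:
    - {"x":-0.002,"y":0.002,"z":0.05,"ax":0.0,"ay":0.0,"az":0.0,"grip":1.0}
    - {"x":-0.002,"y":0.002,"z":0.1,"ax":0.0,"ay":0.0,"az":0.0,"grip":1.0}
    - {"x":-0.002,"y":0.002,"z":0.122,"ax":0.0,"ay":0.0,"az":0.0,"grip":1.0}
    - {"x":-0.002,"y":0.002,"z":0.122,"ax":0.0,"ay":0.0,"az":0.0,"grip":1.0}
    - {"x":-0.002,"y":0.002,"z":0.122,"ax":0.0,"ay":0.0,"az":0.0,"grip":1.0}

```text
time: 8.05
tool_pos: [0.5441, -0.2756, 0.0787]
tcp_rot: [-1.905, -2.498, -0.0]
wrist_force: [0.5, 0.6, -0.8]
width: 0.137
grip_force: 79.4
```

Run:
```python
from h import *
go([.5424,-.2758,.075],15.27)
S=grab("scene","pics/s3.png");T=grab("top","pics/t3.png")
B=[.5424,-.2758,.2665]
q=[(.038,.06),(.038,-.06),(-.038,-.06),(-.038,.06),(0,.042),(0,-.042)]
for c in(S,T): print([px(c,pt(B,(*a,.089))).round(1).tolist() for a in q])
a=cv2.resize(cv2.imread("pics/s3.png")[253:313,200:260],None,fx=10,fy=10,interpolation=cv2.INTER_CUBIC)
b=cv2.resize(cv2.imread("pics/t3.png")[180:240,360:380+30],None,fx=4,fy=4,interpolation=cv2.INTER_CUBIC)
b=cv2.resize(cv2.imread("pics/t3.png")[170:245,358:408],None,fx=4,fy=8,interpolation=cv2.INTER_CUBIC)
b=cv2.resize(cv2.imread("pics/t3.png")[175:235,355:415],None,fx=200/60,fy=200/60,interpolation=cv2.INTER_CUBIC)
m=np.zeros((600,800,3),np.uint8);m[:,:600]=a;m[:200,600:]=b
cv2.imwrite("pics/c8.png",np.clip(m*1.3,0,255).astype(np.uint8))
```

```text
t 8.05 pos [ 0.5441 -0.2756  0.0787] F [ 0.5  0.6 -0.8] w 0.137 79.4 q [-0.51  0.24  1.86  0.    1.04 -0.78]
shift [ 0.0005 -0.0034  0.0074] mm [ 0.3 -1.7  3.7]
turn [-0.0005 -0.0007  0.002 ] deg [-0.01 -0.02  0.06]
[[248.1, 269.7], [237.6, 308.2], [209.6, 303.1], [221.3, 265.1], [233.1, 272.9], [225.3, 299.7]]
[[357.7, 192.7], [403.1, 181.4], [411.4, 210.0], [365.6, 221.5], [368.5, 205.3], [400.4, 197.4]]
```

View pics/c8.png

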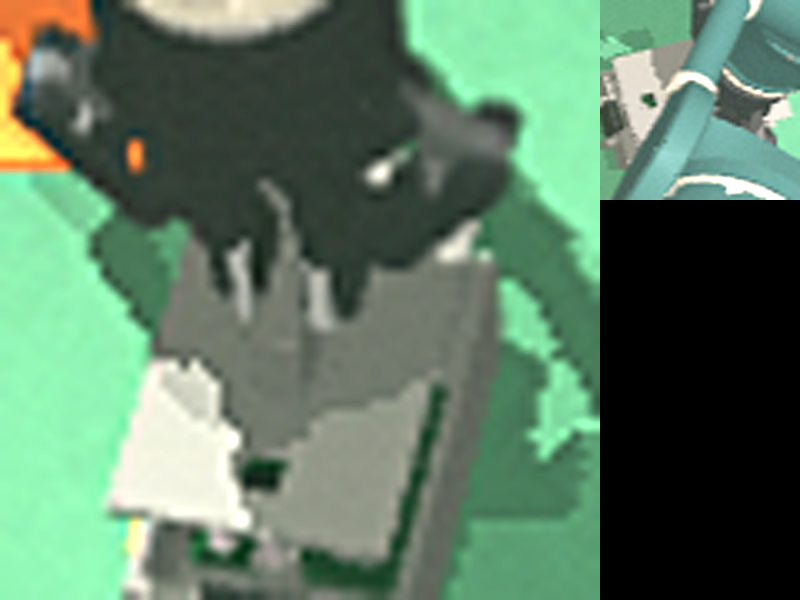

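The scene crop shows the near plate corners at (110,508) and (388,562) and the near hole at (265,475). In the top tile the +y hole is at (650,99). I'll fit the held cover and compare it with the box in the same cameras.

Run:
```python
from h import *
S=load("pics/s3.png");T=load("pics/t3.png")
zt=.0887+.004
o=[(S,uv(110,508,200,253,10),(-.038,-.06,zt)),(S,uv(388,562,200,253,10),(.038,-.06,zt)),(S,uv(265,475,200,253,10),(0,-.042,zt-.001))]
x,r=fit(o,[.542,-.275,.2665]);print("S cover",x.round(4),r.round(2).tolist())
# yaw fixed by tool
f=lambda p:np.concatenate([px(c,pt([*p,.2655],q_))-u for c,u,q_ in o]);print("S fixed yaw",least_squares(f,[.54,-.275]).x.round(4))
h=np.array([355+50.5/3.333-.5,175+99.5/3.333-.5])
g=lambda p:px(T,pt([*p,.2655],(0,.042,zt-.001)))-h
print("T hole ->cover",least_squares(g,[.54,-.275]).x.round(4))
# sub-pixel: hole centroid (dark pixels) in both views
for c,(u,v) in((S,(226,300)),(T,(370,204))):
    I=c["img"].astype(int)[v-4:v+5,u-5:u+6].mean(2);print(I.astype(int))
```

```text
S cover [ 0.5466 -0.277   0.2556] [[-0.18, -0.07], [0.06, -0.07], [0.11, 0.14]]
S fixed yaw [ 0.5461 -0.2771]
T hole ->cover [ 0.5445 -0.2783]
[[188 194 204  79  87  88  88  87  86  85 115]
 [185 190 202  78  90  91  89  88 118 115 114]
 [183 193  98  91  77  93 106 113 118 113 110]
 [185 195 105  62  30  32  27  63 117 113 112]
 [187 195 107  32  25  27  29  95 116 111 113]
 [183 191 171  44  32  28  32 119 114 114 111]
 [185 186 200 108 123  94  94 117 114 113 111]
 [186 186 195 112 109 114 116 113 111 112 111]
 [189 186 194 204 106 109 112 113 112 113 113]]
[[170 170 170 170 170 171 170 173 135 108 133]
 [170 170 171 170 172 171 171 173 134 129 194]
 [171 171 174 177 175 160 168 172 172 169 175]
 [171 171 136 100  69  56 145 170 170 161 131]
 [170 165 106  50  51  42 120 166 166 160 112]
 [171 175 131  64  50  50  90 160 167 135  84]
 [172 172 171 154  97  43  53 151 176 122  69]
 [171 172 155 174 143 130 158 175 148  91  70]
 [173 172 171 172 173 174 175 178 124  69  71]]
```

Both cameras agree the cover must move about (-2.9, +1.3) mm.

>>> step_arm:
  series:
    - {"x":0.004,"y":-0.005,"z":0.0,"ax":0.0,"ay":0.0,"az":0.0,"grip":1.0}
    - {"x":0.004,"y":-0.005,"z":0.01,"ax":0.0,"ay":0.0,"az":0.0,"grip":1.0}
    - {"x":0.004,"y":-0.005,"z":0.014,"ax":0.0,"ay":0.0,"az":0.0,"grip":1.0}
    - {"x":0.004,"y":-0.005,"z":0.014,"ax":0.0,"ay":0.0,"az":0.0,"grip":1.0}
    - {"x":0.004,"y":-0.005,"z":0.014,"ax":0.0,"ay":0.0,"az":0.0,"grip":1.0}

```text
time: 8.65
tool_pos: [0.541, -0.2751, 0.0714]
tcp_rot: [-1.906, -2.497, 0.0]
wrist_force: [0.1, -0.2, -0.4]
width: 0.14
grip_force: 79.5
```

Run:
```python
from h import *
go([.5412,-.2743,.062],15.27)
```

```text
t 8.65 pos [ 0.541  -0.2751  0.0714] F [ 0.1 -0.2 -0.4] w 0.14 79.5 q [-0.51  0.25  1.87 -0.    1.02 -0.78]
shift [0.0015 0.0008 0.0188] mm [0.7 0.4 9.4]
turn [-0.0006 -0.0005  0.0002] deg [-0.02 -0.01  0.01]
```

>>> step_arm:
  series:
    - {"x":0.001,"y":0.001,"z":0.006,"ax":0.0,"ay":0.0,"az":0.0,"grip":1.0}
    - {"x":0.001,"y":0.001,"z":0.012,"ax":0.0,"ay":0.0,"az":0.0,"grip":1.0}
    - {"x":0.001,"y":0.001,"z":0.012,"ax":0.0,"ay":0.0,"az":0.0,"grip":1.0}

```text
time: 8.95
tool_pos: [0.5411, -0.2742, 0.0648]
tcp_rot: [-1.906, -2.496, 0.0]
wrist_force: [0.3, 0.4, -1.1]
width: 0.137
grip_force: 79.5
```

>>> step_arm:
  series:
    - {"x":0.0,"y":0.0,"z":0.004,"ax":0.0,"ay":0.0,"az":0.0,"grip":1.0}
    - {"x":0.0,"y":0.0,"z":0.008,"ax":0.0,"ay":0.0,"az":0.0,"grip":1.0}
    - {"x":0.0,"y":0.0,"z":0.008,"ax":0.0,"ay":0.0,"az":0.0,"grip":1.0}

```text
time: 9.25
tool_pos: [0.5413, -0.2744, 0.0611]
tcp_rot: [-1.906, -2.497, 0.0]
wrist_force: [-0.3, -0.1, -1.0]
width: 0.136
grip_force: 79.5
```

>>> step_arm:
  series:
    - {"x":0.0,"y":0.0,"z":0.004,"ax":0.0,"ay":0.0,"az":0.0,"grip":1.0}
    - {"x":0.0,"y":0.0,"z":0.008,"ax":0.0,"ay":0.0,"az":0.0,"grip":1.0}
    - {"x":0.0,"y":0.0,"z":0.008,"ax":0.0,"ay":0.0,"az":0.0,"grip":1.0}

```text
time: 9.55
tool_pos: [0.5416, -0.2747, 0.0574]
tcp_rot: [1.906, 2.497, -0.0]
wrist_force: [0.0, 0.0, -2.1]
width: 0.143
grip_force: 79.5
```

>>> step_arm:
  series:
    - {"x":0.0,"y":0.0,"z":0.004,"ax":0.0,"ay":0.0,"az":0.0,"grip":1.0}
    - {"x":0.0,"y":0.0,"z":0.008,"ax":0.0,"ay":0.0,"az":0.0,"grip":1.0}
    - {"x":0.0,"y":0.0,"z":0.008,"ax":0.0,"ay":0.0,"az":0.0,"grip":1.0}

```text
time: 9.85
tool_pos: [0.5418, -0.2749, 0.0535]
tcp_rot: [1.906, 2.496, -0.0]
wrist_force: [0.9, -1.4, -1.8]
width: 0.133
grip_force: 79.4
```

The holes are over the pins and there's almost no force. Continuing down.

>>> step_arm:
  series:
    - {"x":0.0,"y":0.0,"z":0.004,"ax":0.0,"ay":0.0,"az":0.0,"grip":1.0}
    - {"x":0.0,"y":0.0,"z":0.01,"ax":0.0,"ay":0.0,"az":0.0,"grip":1.0}
    - {"x":0.0,"y":0.0,"z":0.01,"ax":0.0,"ay":0.0,"az":0.0,"grip":1.0}

```text
time: 10.15
tool_pos: [0.5423, -0.2755, 0.049]
tcp_rot: [1.905, 2.495, -0.001]
wrist_force: [1.0, -4.0, -0.1]
width: 0.136
grip_force: 79.7
```

>>> step_arm:
  series:
    - {"x":0.0,"y":0.0,"z":0.003,"ax":0.0,"ay":0.0,"az":0.0,"grip":1.0}
    - {"x":0.0,"y":0.0,"z":0.006,"ax":0.0,"ay":0.0,"az":0.0,"grip":1.0}
    - {"x":0.0,"y":0.0,"z":0.006,"ax":0.0,"ay":0.0,"az":0.0,"grip":1.0}

```text
time: 10.45
tool_pos: [0.5426, -0.2757, 0.0465]
tcp_rot: [1.905, 2.495, -0.0]
wrist_force: [1.2, -5.9, 2.0]
width: 0.136
grip_force: 80.0
```

>>> step_arm:
  series:
    - {"x":0.0,"y":0.0,"z":0.003,"ax":0.0,"ay":0.0,"az":0.0,"grip":1.0}
    - {"x":0.0,"y":0.0,"z":0.006,"ax":0.0,"ay":0.0,"az":0.0,"grip":1.0}
    - {"x":0.0,"y":0.0,"z":0.006,"ax":0.0,"ay":0.0,"az":0.0,"grip":1.0}

```text
time: 10.75
tool_pos: [0.543, -0.2754, 0.0444]
tcp_rot: [1.905, 2.494, 0.001]
wrist_force: [0.5, -3.0, 6.8]
width: 0.134
grip_force: 80.7
```

>>> step_arm:
  series:
    - {"x":-0.002,"y":0.0,"z":0.003,"ax":0.0,"ay":0.0,"az":0.0,"grip":1.0}
    - {"x":-0.002,"y":0.0,"z":0.006,"ax":0.0,"ay":0.0,"az":0.0,"grip":1.0}
    - {"x":-0.002,"y":0.0,"z":0.006,"ax":0.0,"ay":0.0,"az":0.0,"grip":1.0}

```text
time: 11.05
tool_pos: [0.5436, -0.2759, 0.0421]
tcp_rot: [1.905, 2.494, 0.002]
wrist_force: [0.4, -1.6, 10.6]
width: 0.135
grip_force: 81.2
```

>>> step_arm:
  series:
    - {"x":0.0,"y":0.0,"z":0.003,"ax":0.0,"ay":0.0,"az":0.0,"grip":1.0}
    - {"x":0.0,"y":0.0,"z":0.006,"ax":0.0,"ay":0.0,"az":0.0,"grip":1.0}
    - {"x":0.0,"y":0.0,"z":0.006,"ax":0.0,"ay":0.0,"az":0.0,"grip":1.0}

```text
time: 11.35
tool_pos: [0.543, -0.2755, 0.0374]
tcp_rot: [1.905, 2.495, 0.002]
wrist_force: [2.7, -3.0, 3.6]
width: 0.139
grip_force: 80.1
```

The catches gave way and the force fell from 10.6 N to 3.6 N. Now down to the rim.

>>> step_arm:
  series:
    - {"x":0.0,"y":0.0,"z":0.003,"ax":0.0,"ay":0.0,"az":0.0,"grip":1.0}
    - {"x":0.0,"y":0.0,"z":0.005,"ax":0.0,"ay":0.0,"az":0.0,"grip":1.0}
    - {"x":0.0,"y":0.0,"z":0.005,"ax":0.0,"ay":0.0,"az":0.0,"grip":1.0}

```text
time: 11.65
tool_pos: [0.542, -0.2751, 0.035]
tcp_rot: [-1.906, -2.497, -0.001]
wrist_force: [-0.5, 0.5, 9.5]
width: 0.14
grip_force: 80.9
```

>>> step_arm:
  series:
    - {"x":0.0,"y":0.0,"z":0.003,"ax":0.0,"ay":0.0,"az":0.0,"grip":1.0}
    - {"x":0.0,"y":0.0,"z":0.004,"ax":0.0,"ay":0.0,"az":0.0,"grip":1.0}
    - {"x":0.0,"y":0.0,"z":0.004,"ax":0.0,"ay":0.0,"az":0.0,"grip":1.0}

```text
time: 11.95
tool_pos: [0.542, -0.2752, 0.035]
tcp_rot: [-1.906, -2.497, -0.001]
wrist_force: [-4.0, 3.3, 20.4]
width: 0.137
grip_force: 82.3
```

Rigid stop at z = 0.035, exactly the expected home height (grasp offset -10 mm, rim 45 mm). I'll ease the push to about 14 N.

>>> step_arm:
  series:
    - {"x":0.0,"y":0.0,"z":-0.002,"ax":0.0,"ay":0.0,"az":0.0,"grip":1.0}
    - {"x":0.0,"y":0.0,"z":-0.002,"ax":0.0,"ay":0.0,"az":0.0,"grip":1.0}
    - {"x":0.0,"y":0.0,"z":-0.002,"ax":0.0,"ay":0.0,"az":0.0,"grip":1.0}
    - {"x":0.0,"y":0.0,"z":-0.002,"ax":0.0,"ay":0.0,"az":0.0,"grip":1.0}

```text
time: 12.35
tool_pos: [0.542, -0.2752, 0.035]
tcp_rot: [-1.906, -2.497, -0.001]
wrist_force: [-2.4, 2.2, 14.7]
width: 0.135
grip_force: 81.6
```

Run:
```python
from h import *
for _ in range(3):
    imaging.read_camera("scene"); go([.5412,-.2743,.035],15.27)
S=grab("scene","pics/s4.png");A=load("pics/scene0.png")
# catches: predicted nose/top pixels, dark-blob centroid before/after (near catch, right)
for y in(.066,-.066):
    u,v=px(S,pt([.5434,-.2755,.266],(0,y,.058))).round().astype(int)
    for c in(A,S):
        g=c["img"][v-7:v+8,u-8:u+9].mean(2)<60; yy,xx=np.nonzero(g); print(y,(u,v),g.sum(),(xx.mean()+u-8).round(1),(yy.mean()+v-7).round(1))
```

```text
t 12.4 pos [ 0.5421 -0.2751  0.035 ] F [-1.7  1.3 14.4] w 0.138 81.6 q [-0.51  0.29  1.9   0.    0.96 -0.78]
shift [ 0.002  -0.0012  0.0001] mm [ 1.  -0.6  0. ]
turn [ 0.0006 -0.001   0.    ] deg [ 0.02 -0.03  0.  ]
t 12.45 pos [ 0.542  -0.2752  0.035 ] F [-2.3  1.6 15. ] w 0.142 81.6 q [-0.51  0.29  1.9   0.    0.96 -0.78]
shift [ 0.0021 -0.0011  0.    ] mm [ 1.  -0.6  0. ]
turn [ 0.0006 -0.001  -0.0001] deg [ 0.02 -0.03 -0.  ]
t 12.5 pos [ 0.542  -0.2751  0.035 ] F [-2.9  1.1 15.1] w 0.136 81.6 q [-0.51  0.29  1.9   0.    0.96 -0.78]
shift [ 0.0021 -0.0012  0.0001] mm [ 1.  -0.6  0. ]
turn [ 0.0006 -0.001   0.    ] deg [ 0.02 -0.03  0.  ]
0.066 (np.int64(236), np.int64(272)) 44 235.9 273.5
0.066 (np.int64(236), np.int64(272)) 203 234.6 271.9
-0.066 (np.int64(224), np.int64(313)) 99 225.0 314.4
-0.066 (np.int64(224), np.int64(313)) 78 224.7 316.1
```

Run:
```python
from h import *
for f in("scene0","s4"):
    I=load(f"pics/{f}.png")["img"].mean(2).astype(int);print(f)
    for v in range(306,324): print(v,*I[v,216:234])
```

```text
scene0
306 68 70 72 47 124 233 235 61 49 79 156 107 89 75 59 59 63 216
307 68 72 75 67 63 137 139 88 48 122 112 109 97 166 55 61 55 130
308 68 72 81 61 51 70 78 51 45 209 113 108 99 110 56 60 56 77
309 66 69 109 86 53 67 58 58 52 188 153 129 109 102 59 62 62 58
310 71 76 85 114 82 108 85 112 75 80 156 189 129 101 63 59 60 60
311 129 130 133 140 59 144 77 190 88 78 74 75 76 78 71 53 60 57
312 172 179 178 194 54 35 43 37 74 46 55 72 66 72 68 108 115 84
313 71 90 92 122 59 31 33 36 36 42 44 46 47 23 69 173 198 121
314 81 80 76 98 53 31 35 38 36 36 37 37 37 28 108 166 185 191
315 83 81 73 159 127 37 32 37 38 39 39 37 35 39 83 149 141 170
316 83 81 82 192 210 51 34 37 40 40 41 38 37 38 84 81 73 68
317 82 79 100 182 187 49 32 37 40 37 40 37 36 30 91 107 121 75
318 79 79 92 136 119 50 35 37 39 38 35 39 36 28 96 110 162 70
319 79 77 75 76 78 58 34 37 38 36 38 40 36 24 126 135 120 71
320 120 115 115 82 82 69 37 38 32 36 36 35 35 26 156 150 88 72
321 148 153 155 94 82 78 59 53 92 49 48 42 38 30 71 82 73 72
322 145 146 150 117 78 74 68 71 117 67 64 62 53 52 62 86 79 69
323 143 145 146 140 119 7
[... 538 characters left out ...]
5 111 115 114 112
313 80 102 104 134 53 29 33 35 32 35 42 42 28 19 90 116 112 116
314 84 83 81 102 57 31 35 35 38 35 35 36 35 27 92 101 105 108
315 87 84 77 167 135 35 35 38 37 39 39 38 36 42 93 99 96 82
316 85 82 86 202 220 53 30 37 38 38 37 38 36 37 91 93 89 83
317 88 82 105 191 197 51 30 36 39 41 39 40 36 27 95 114 102 84
318 83 83 98 145 126 46 34 38 38 37 38 39 35 26 103 120 103 81
319 85 81 76 79 81 59 34 37 39 40 37 38 35 25 137 115 90 77
320 125 122 120 88 87 74 37 35 31 33 34 35 33 24 167 103 81 76
321 156 159 162 100 84 79 57 56 98 50 47 41 36 28 76 88 76 76
322 155 153 156 123 82 77 72 74 123 71 68 64 57 52 65 90 81 73
323 149 151 153 148 127 82 77 76 77 78 79 82 70 83 79 90 84 71
```

The near catch is in the same place as before, at rest over the plate. The cover is level on the rim under a 15 N push, so I'm handing in.

```bash
python3 -c "
from workcell import bot
print(bot.finish_job())"
```

```text
the job is handed in; nothing more can be done
None
```

I fitted the long grey cover over both pins, pressed it past the catches onto the rim, and handed the job in at about 12.5 s, still pressing at about 15 N. The near catch showed as sprung back in the image, but the arm hid the far one, so I inferred it from the force drop and the cover lying level at home height.

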